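# Push the die-cast housing home against the fence and the red stop

## Robot

A 6-joint arm with a two-finger parallel gripper is mounted at the origin on a cart in front of the work surface, level with it; the furniture and walls round the work are solid. World frame = base frame: x ahead of the robot, y to its left, z up, the work surface at z = 0. Lengths are in m, angles in rad, forces in N, time in s.
With the tool pointing down it reaches from about 0.4 to 0.925 m from the base axis. Payload 12.5 kg.
Tool frame: the origin (TCP) lies at the very end of the fingers, on their centre line; the grasp point (between the pads) lies 19 mm behind it; z points along the fingers, y is the line along which they close (so a half turn about z gives the same grasp; the last joint's range is limited). The gripper opens to 95 mm and grips with 3 to 60 N. Pads are 20 mm wide; open, the fingers measure 119 mm over their backs; the gripper's body (75 mm by 180 mm) begins 59 mm behind the grasp point.
Start: joints at [1.157, 0.491, 1.559, -0, 1.092, -0.106], TCP at [0.189, 0.596, 0.183] pointing down, gripper open.
Joint ranges: [-3.1, 3.1], [-0.84, 2.19], [0.05, 2.79], [-1.13, 4.28], [0.06, 2.93], [-2.69, 2.69]. Speed limits (rad/s): [2.22, 2.22, 2.79, 3.14, 3.14, 3.14].

## Interface

Orientations are given as a 3x3 rotation matrix whose columns are the frame's x, y, z axes.
In Python, from station import ctrl, cams, finish_job gives the robot as it stands. The module is installed in compiled form; this text tells all that it offers.
- The arm moves only by the tool move_arm, never from a script. Its argument "motion" is a list of rows, each a list of 7 numbers: the turn, a rotation vector about the tool's x, y, z each as a share of 180 degrees, from -1 to 1, then the shift along the tool's x, y, z each as a share of 0.03 m, from -1 to 1, then the closure, from 0 (fully open) to 1 (shut). A call has 1 to 20 rows; each row shifts and turns the commanded pose from where the row before left it, along the tool's axes as they then stand; what a row does not reach is not made up. A row lasts 1/8 s, in which the tool goes at most 62.5 mm and 10.7 degrees, less where a joint would pass 70% of its speed; a pose out of reach is approached as far as the arm can. A call with a number of a shift or a turn outside -1 to 1 is refused whole. A call with a gripper value outside its range is refused whole. The fingers move at their own pace and stop on an object; "squeeze" is the grip in N (left out, the last holds). Time passes only in rows, so rows that do not move let the fingers close. It gives the time, the measured TCP pose, the force, the opening and the grip force at its end, in the units of the state.
- ctrl.get_state(): the state, without advancing time (a new reading comes with each control period).
- cams.snapshot(name): name is "scene" or "top"; returns (picture, depth): 420x560x3 uint8, red, green, blue; 420x560 float32, m along the optical axis (not along the pixel's ray), 0 where there is no reading.
- cams.camera_params(name): a dict with "fx", "fy", "cx", "cy" (pixels), "extrinsics" (4x4, takes a point from camera to world coordinates). Camera axes: x right, y down, z forward; pixel columns grow to the right and rows downward; lengths in m; the calibration is good to about 2 mm. A picture is of the moment at which its call begins. camera_params takes no time and is no camera call.
- finish_job(): hands the job in; it is judged then, once.
The state is a dict: "time_s": time; "joint_positions": joint angles; "joint_velocities": joint speeds; "effort": joint torques, N m; "tcp_pos": TCP position; "tcp_rot": TCP orientation; "wrist_force": force on the tool from outside, world axes, zero at the start; "moment": the same for the moment, N m; "opening": finger opening in m; "gripper_force": force on a finger pad.
Only numpy, scipy, OpenCV 4.12 (cv2) and the standard library are available. Lean on these libraries where they do the work, as an engineer would, in place of code of your own. Each camera call takes 0.05 s, during which the arm holds its last target. There are 200 camera calls.

## Task

Set up the die-cast housing that lies in front of the steel fence for marking out: with the fingertips, push it along the bench until its long side lies flush against the fence and its end is up against the red stop (not the blue one). Only push it: do not lift or tip it, leave the loose things round about where they are, and finish with the hand clear of everything.

Things in the scene. Friction and masses are not known exactly. Their poses are not given: they have to be found in the camera images.
- housing: Loose grey die-cast box, 0.3-0.6 kg. Origin: centre of underside; y along, x across, z up. Top flange 78x236 mm, 46 mm high; walls beneath 2-4 mm farther in, ribs to x=+-41 mm. Lugs 14 mm high (|y| 45-95 mm) reach x=+-48 mm and meet the fence: home, the origin is 48 mm before the fence face. Ends at y=+-118 mm. Starts before the fence, up to 0.3 rad askew, clear of fence and stops.
- fence: Steel angle fixed to the bench, 480 mm long, 30 mm high. Origin: middle of its working face (towards the robot), at bench height. x points away from the robot, square to the face (metal at x = 0 to 50 mm, open bench before it); y runs along the face; z up. Turned by up to 0.12 rad.
- red_stop: Red steel block fixed at one end of the fence (left or right, it varies), standing 76 mm out from its face, 30 mm thick along it, 50 mm high (55 with screw heads). Origin: bench height, in the plane of the face, mid-thickness, 230 mm from the fence's middle; axes parallel to the fence's. With the housing's end against it, the origins are 133 mm apart along the fence.
- blue_stop: The same stop block painted blue, fixed at the other end of the fence; not wanted for this part.
- mallet: Loose bystander: black rubber mallet with wooden handle, 90x288 mm, 55 mm high, behind the fence. Leave alone.
- ink_tin: Loose bystander: dark round tin with a light lid, 69 mm across, 60 mm high, at the front left. Leave alone.
- rubber_stamp: Loose bystander: wooden hand stamp standing on its face, 30x70 mm, 74 mm high, at the right. Leave alone.
- flange_collar_2: Loose bystander: grey steel flanged collar, 60 mm across, 22 mm high, at the front right. Leave alone.
- marker: Loose bystander: white marker pen with a blue cap, 136 mm long, 16 mm thick, at the right. Leave alone.
Not all that is in view belongs to the job. Of the things shaped like the red_stop, the red one is meant.

How it is judged:
By the outcome, as a careful person would: the job done as asked, in the order asked, and still so for the second after the job is handed in, with the robot touching nothing.
It also fails if it takes over 48 s, if anything falls off the work surface, if the arm or the gripper's body presses on something with over 40 N, if the wrist force passes 120 N, or if a joint passes its speed limit or range.

## Working session

There is one attempt and no reset: what is moved stays moved. The work goes in short steps, Python scripts to look and compute and a tool call to move; the robot and the scene stay as the last step left them, time stands still between calls to the robot, and variables do not carry over. Pictures are saved under pics/ and viewed, at most 10 in all, crops included, and the job is handed in when it is done.

Besides the shell and the picture viewer there is one more tool, called after "Call:" as name([rows], argument=value, ...), one row to a line, values as JSON. move_arm: Moves the arm, as the interface text tells. Shift numbers are shares of 0.03 m and turn numbers shares of 180 degrees, none past 1 either way. Its arguments: {"type":"object","properties":{"motion":{"type":"array"},"squeeze":{"type":"number"}},"required":["motion"]}

```bash
mkdir -p pics; cat > h.py <<'E'
import numpy as np, cv2
from station import ctrl, cams, finish_job
def snap(n):
    p,d=cams.snapshot(n); return p,d,cams.camera_params(n)
def pts(d,c):
    v,u=np.indices(d.shape); P=np.stack([(u-c['cx'])/c['fx']*d,(v-c['cy'])/c['fy']*d,d],-1)
    E=np.array(c['extrinsics']); return P@E[:3,:3].T+E[:3,3]
E
python3 - <<'E'
from h import *
for n in("scene","top"):
    p,d,c=snap(n); cv2.imwrite(f"pics/{n}0.png",p[...,::-1]); np.savez(f"{n}0.npz",p=p,d=d)
    print(n,c)
s=ctrl.get_state(); print(s['time_s'],s['tcp_pos'],np.round(s['tcp_rot'],3),s['opening'])
E
```

```text
scene {'fx': 542.2449280816771, 'fy': 542.2449280816771, 'cx': 274.85800541407497, 'cy': 215.693122892991, 'extrinsics': array([[ 0.70813714, -0.26685259,  0.65370596, -0.37868394],
       [-0.70558847, -0.30180841,  0.64113695, -0.94799705],
       [ 0.0262049 , -0.91526028, -0.40200986,  0.609497  ],
       [ 0.        ,  0.        ,  0.        ,  1.        ]])}
top {'fx': 506.47798041301144, 'fy': 506.47798041301144, 'cx': 280.2135808576256, 'cy': 208.31320261176145, 'extrinsics': array([[ 0.01760234, -0.99118283,  0.13132691,  0.41099186],
       [-0.99975409, -0.01922014, -0.01106141, -0.03323601],
       [ 0.013488  , -0.13109991, -0.9912774 ,  1.28400404],
       [ 0.        ,  0.        ,  0.        ,  1.        ]])}
0.1 [0.189235   0.5954013  0.18252136] [[-0.953  0.303 -0.   ]
 [ 0.303  0.953 -0.001]
 [ 0.    -0.001 -1.   ]] 0.09511124070397804
```

View pics/top0.png

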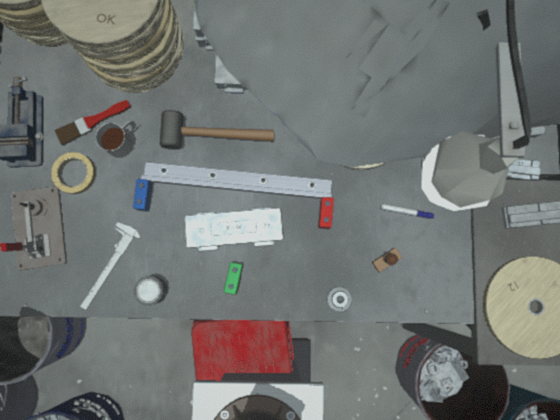

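View pics/scene0.png

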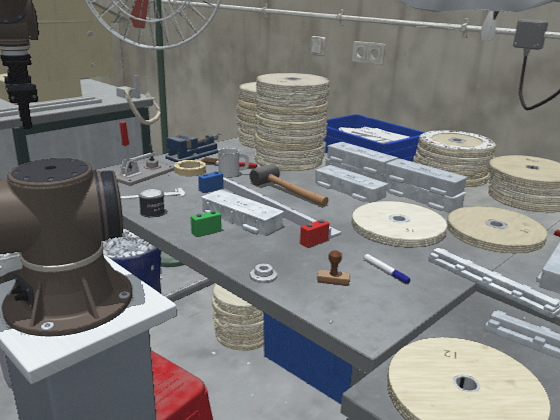

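The top view shows the red stop at (326,212), the blue stop at (142,194) and the housing at (235,228) with its lugs facing front. A similar green block sits at (233,278), in front of the housing. The red block at the fence's right end is the one meant. I'll measure next and confirm it in an enlarged crop.

```bash
cat >> h.py <<'E'
def ray(uv,c,z):
    uv=np.atleast_2d(uv).astype(float);E=np.array(c['extrinsics'])
    r=np.c_[(uv[:,0]-c['cx'])/c['fx'],(uv[:,1]-c['cy'])/c['fy'],np.ones(len(uv))]@E[:3,:3].T
    return E[:3,3]+r*((z-E[2,3])/r[:,2])[:,None]
def rect(P):
    (cx,cy),(w,h),a=cv2.minAreaRect((P[:,:2]*1000).astype(np.float32)); a=np.deg2rad(a)
    if w<h: w,h,a=h,w,a+np.pi/2
    return np.round([cx,cy,w,h],1), round((a+np.pi/2)%np.pi-np.pi/2,4)   # angle of long axis from x
def big(m):
    n,l,s,_=cv2.connectedComponentsWithStats(m.astype(np.uint8)); return l==1+np.argmax(s[1:,4])
def measure(n,p,d,c,verbose=True):
    P=pts(d,c); hsv=cv2.cvtColor(p,cv2.COLOR_RGB2HSV); H,S,V=[hsv[...,i].astype(int) for i in range(3)]
    reg=(P[...,0]>.38)&(P[...,0]<.82)&(abs(P[...,1])<.4)&(d>0)
    out={}
    for k,m in dict(red=((H<8)|(H>172))&(S>150),blue=(abs(H-110)<12)&(S>120),green=(abs(H-65)<20)&(S>120)).items():
        m=big(m&reg); t=m&(P[...,2]>.044); v,u=np.nonzero(t)
        print(n,k,m.sum(),'ztop',np.round(np.median(P[t][:,2]),4),rect(ray(np.c_[u,v],c,.05)))
        out[k]=(u.mean(),v.mean())
    t=reg&(S<60)&(P[...,2]>.038)&(P[...,2]<.052)&(P[...,0]>.45)&(P[...,0]<.66)
    t=big(cv2.morphologyEx(t.astype(np.uint8),cv2.MORPH_OPEN,np.ones((3,3)))); v,u=np.nonzero(t)
    print(n,'housing',t.sum(),'z',np.round(np.median(P[t][:,2]),4),rect(ray(np.c_[u,v],c,.046)),rect(P[t]),'uv',u.mean(),v.mean())
    f=reg&(S<60)&(P[...,2]>.024)&(P[...,2]<.036)&(P[...,0]>.55)
    f=big(cv2.morphologyEx(f.astype(np.uint8),cv2.MORPH_OPEN,np.ones((3,3))));v,u=np.nonzero(f)
    print(n,'fence',f.sum(),np.round(np.median(P[f][:,2]),4),rect(ray(np.c_[u,v],c,.03)))
    # fence face: front edge of fence top band (min x per y-bin)
    Q=ray(np.c_[u,v],c,.03); b=np.round(Q[:,1]/.004).astype(int)
    e=np.array([[Q[b==i][:,1].mean(),Q[b==i][:,0].min()] for i in np.unique(b) if (b==i).sum()>4])
    k=np.polyfit(e[5:-5,0],e[5:-5,1],1); r=e[:,1]-np.polyval(k,e[:,0]); g=abs(r)<.004; k=np.polyfit(e[g,0],e[g,1],1)
    print(n,'face x=',np.round(k,4),'*y.. resid',r[g].std().round(4),g.sum(),len(e))
    return out
E
python3 - <<'E'
from h import *
for n in("top","scene"):
    z=np.load(n+"0.npz"); measure(n,z['p'],z['d'],cams.camera_params(n))
p=np.load("top0.npz")['p'][140:310,120:350]; cv2.imwrite("pics/crop.png",cv2.resize(p[...,::-1],None,fx=3.4,fy=3.4,interpolation=cv2.INTER_CUBIC))
E
```

```text
top red 261 ztop 0.0513 (array([ 567.8, -159.8,   71.8,   27.3]), np.float64(-0.0782))
top blue 298 ztop 0.051 (array([604.1, 296.5,  72.5,  30.2]), np.float64(-0.0676))
top green 234 ztop 0.0512 (array([408.5,  63.4,  61. ,  28.2]), np.float64(-0.1849))
top housing 2919 z 0.0471 (array([525.6,  66.5, 234.9,  78.2]), np.float64(-1.4677)) (array([525.8,  66.5, 234.9,  78.4]), np.float64(-1.4674)) uv 233.44570058239123 227.59027064063037
top fence 358 0.0311 (array([630.6,  69.7, 182.6,  13. ]), np.float64(1.4921))
top face x= [0.0775 0.6199] *y.. resid 0.0008 44 44
scene red 544 ztop 0.0504 (array([ 560. , -163.2,   85.2,   36.3]), np.float64(-0.0493))
scene blue 398 ztop 0.0501 (array([599.9, 292.1,  82.5,  43.9]), np.float64(-0.0845))
scene green 391 ztop 0.05 (array([406.9,  57.9,  60.8,  38.3]), np.float64(-0.2113))
scene housing 1148 z 0.0474 (array([520. ,  65.2, 246.9,  93.4]), np.float64(-1.4714)) (array([523.6,  67.4, 238.6,  83.5]), np.float64(-1.4584)) uv 242.0871080139373 205.3048780487805
scene fence 412 0.0304 (array([626.7,  89.4, 408.1,  26.3]), np.float64(1.4902))
scene face x= [0.0802 0.6122] *y.. resid 0.0022 25 30
```

View pics/crop.png

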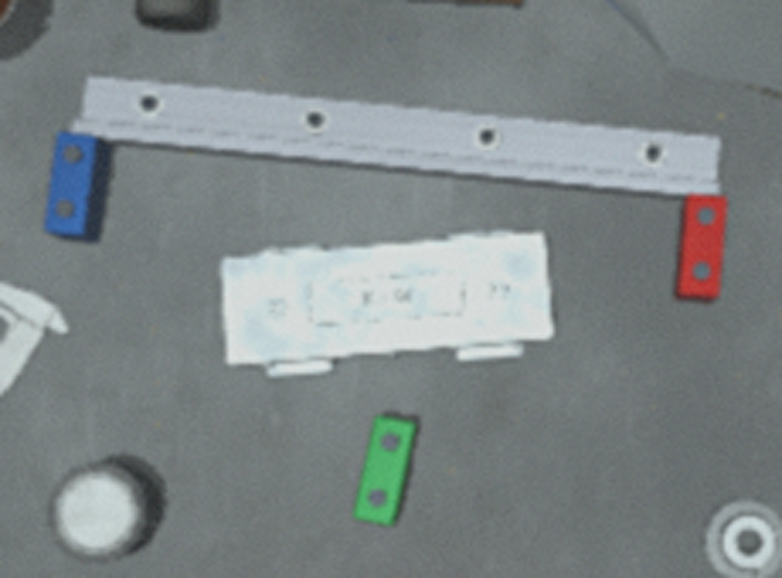

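Three blocks have the stop's shape: red (702,247 in the crop), blue (73,185) and green (386,470). The red one, fixed at the right end of the fence, is the one meant. Green is just a bystander, standing at about (408,63) mm.

| Thing | Position (mm) | Notes |
|---|---|---|
| Housing | (526,66) | +0.103 rad; top 235x78 mm at z=47 mm, as specified |
| Fence | – | -0.078 rad |
| Goal for housing origin | (569,-26) | – |

I'll bring the open fingers in front of the housing first.

Call:
move_arm([
  [0, 0, -0.0436, 0, 0, 0, 0],
  [0, 0, -0.0436, 0, 0, 0, 0],
  [0, 0, -0.0436, 0, 0, 0, 0],
  [0, 0, 0, -0.36, -0.93, 0, 0],
  [0, 0, 0, -0.36, -0.93, 0, 0],
  [0, 0, 0, -0.36, -0.93, 0, 0],
  [0, 0, 0, -0.36, -0.93, 0, 0],
  [0, 0, 0, -0.36, -0.93, 0, 0],
  [0, 0, 0, -0.36, -0.93, 0, 0],
  [0, 0, 0, -0.36, -0.93, 0, 0],
  [0, 0, 0, -0.36, -0.93, 0, 0],
  [0, 0, 0, -0.36, -0.93, 0, 0],
  [0, 0, 0, -0.36, -0.93, 0, 0],
  [0, 0, 0, -0.36, -0.93, 0, 0],
  [0, 0, 0, -0.36, -0.93, 0, 0],
  [0, 0, 0, -0.36, -0.93, 0, 0],
  [0, 0, 0, -0.36, -0.93, 0, 0],
  [0, 0, 0, -0.36, -0.93, 0, 0],
  [0, 0, 0, -0.36, -0.93, 0, 0],
  [0, 0, 0, 0, 0, 0, 0],
])

```text
time_s: 2.6
tcp_pos: [0.4077, 0.1683, 0.1829]
tcp_rot: [[-0.995, -0.1, -0.0], [-0.1, 0.995, -0.0], [0.0, -0.0, -1.0]]
wrist_force: [0.4, 1.4, 0.8]
opening: 0.0948
gripper_force: 0.0
```

Call:
move_arm([
  [0, 0, 0, -0.3, -0.756, 0, 0],
  [0, 0, 0, -0.3, -0.756, 0, 0],
  [0, 0, 0, -0.3, -0.756, 0, 0],
  [0, 0, 0, -0.3, -0.756, 0, 0],
  [0, 0, 0, -0.3, -0.756, 0, 0],
  [0, 0, 0, 0, 0, 0.5, 0],
  [0, 0, 0, 0, 0, 0.9, 0],
  [0, 0, 0, 0, 0, 0.9, 0],
  [0, 0, 0, 0, 0, 0.9, 0],
  [0, 0, 0, 0, 0, 0.9, 0],
  [0, 0, 0, 0, 0, 0, 0],
])

```text
time_s: 3.98
tcp_pos: [0.4625, 0.0619, 0.0588]
tcp_rot: [[-0.995, -0.103, -0.004], [-0.103, 0.995, 0.0], [0.004, 0.001, -1.0]]
wrist_force: [0.4, 0.5, 0.2]
opening: 0.0951
gripper_force: 0.0
```

```bash
python3 - <<'E'
from h import *
p,d,c=snap("scene"); cv2.imwrite("pics/s1.png",cv2.resize(p[110:300,130:400,::-1],None,fx=2.9,fy=2.9))
s=ctrl.get_state(); print(s['tcp_pos'],s['wrist_force'])
E
```

```text
[0.46318661 0.06181139 0.05987114] [ 1.07668021 -0.15922689 -0.46809765]
```

View pics/s1.png

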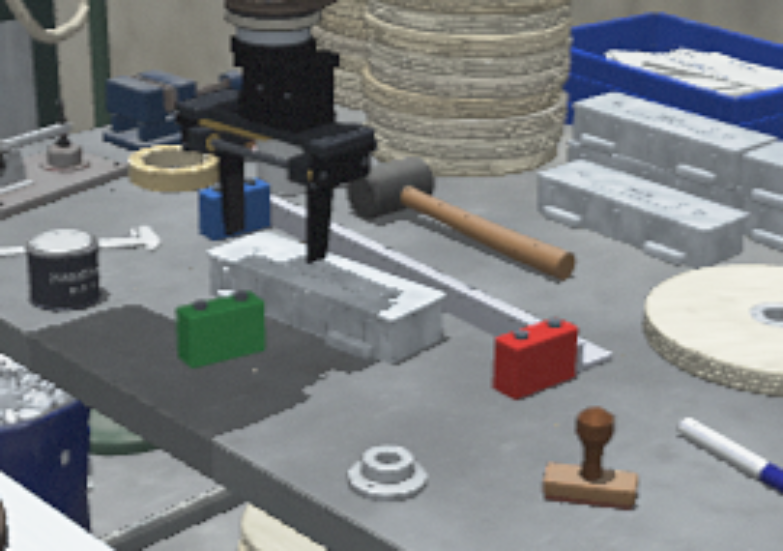

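The picture shows both fingers hovering just in front of the housing (finger tips about (320,258) and (232,230)), clear of the green block at (220,325). I'll lower them and push gently while turning the housing parallel to the fence.

Call:
move_arm([
  [0, 0, 0, 0, 0, 0.65, 0],
  [0, 0, 0, 0, 0, 0.65, 0],
  [0, 0, 0, 0, 0, 0, 0],
  [0, 0, 0, -0.15, 0, 0, 0],
  [0, 0, 0, -0.1, 0, 0, 0],
  [0, 0, 0, -0.1, 0, 0, 0],
  [0, 0, 0, 0, 0, 0, 0],
])

```text
time_s: 4.9
tcp_pos: [0.4744, 0.0623, 0.0212]
tcp_rot: [[-0.995, -0.103, 0.001], [-0.103, 0.995, 0.0], [-0.001, 0.0, -1.0]]
wrist_force: [-0.4, 0.6, 0.3]
opening: 0.0956
gripper_force: 0.0
```

Call:
move_arm([
  [0, 0, 0.005, -0.15, 0, 0, 0],
  [0, 0, 0.0066, -0.18, 0, 0, 0],
  [0, 0, 0.0066, -0.18, 0, 0, 0],
  [0, 0, 0.0066, -0.18, 0, 0, 0],
  [0, 0, 0.0066, -0.18, 0, 0, 0],
  [0, 0, 0.0066, -0.18, 0, 0, 0],
  [0, 0, 0.0066, -0.18, 0, 0, 0],
  [0, 0, 0.0066, -0.18, 0, 0, 0],
  [0, 0, 0.0064, -0.15, 0, 0, 0],
  [0, 0, 0, 0, 0, 0, 0],
])

```text
time_s: 6.15
tcp_pos: [0.521, 0.0635, 0.021]
tcp_rot: [[-0.997, 0.078, 0.0], [0.078, 0.997, 0.0], [-0.0, 0.0, -1.0]]
wrist_force: [0.7, -0.8, -0.4]
opening: 0.0951
gripper_force: 0.0
```

Call:
move_arm([
  [0, 0, 0, -0.08, 0, 0, 0],
  [0, 0, 0, -0.05, 0, 0, 0],
  [0, 0, 0, -0.03, 0, 0, 0],
  [0, 0, 0, 0, 0, 0, 0],
])

```text
time_s: 6.65
tcp_pos: [0.5256, 0.0631, 0.021]
tcp_rot: [[-0.997, 0.078, 0.0], [0.078, 0.997, 0.0], [-0.0, 0.0, -1.0]]
wrist_force: [-0.3, -0.0, -0.6]
opening: 0.0952
gripper_force: 0.0
```

```bash
python3 - <<'E'
from h import *
p,d,c=snap("top"); cv2.imwrite("pics/t2.png",cv2.resize(p[130:310,110:360,::-1],None,fx=3.1,fy=3.1)); measure("top",p,d,c)
p,d,c=snap("scene"); measure("scene",p,d,c)
E
```

```text
top red 262 ztop 0.051 (array([ 567.7, -159.7,   71.9,   27.6]), np.float64(-0.0753))
top blue 301 ztop 0.0511 (array([603.6, 297.1,  73.6,  29.3]), np.float64(-0.0788))Traceback (most recent call last):
  File "<stdin>", line 2, in <module>
  File "h.py", line 23, in measure
    m=big(m&reg); t=m&(P[...,2]>.044); v,u=np.nonzero(t)
  File "h.py", line 17, in big
    n,l,s,_=cv2.connectedComponentsWithStats(m.astype(np.uint8)); return l==1+np.argmax(s[1:,4])
                                                                              ~~~~~~~~~^^^^^^^^^
    return _wrapfunc(a, 'argmax', axis=axis, out=out, **kwds)
    return bound(*args, **kwds)
ValueError: attempt to get argmax of an empty sequence
```

View pics/t2.png

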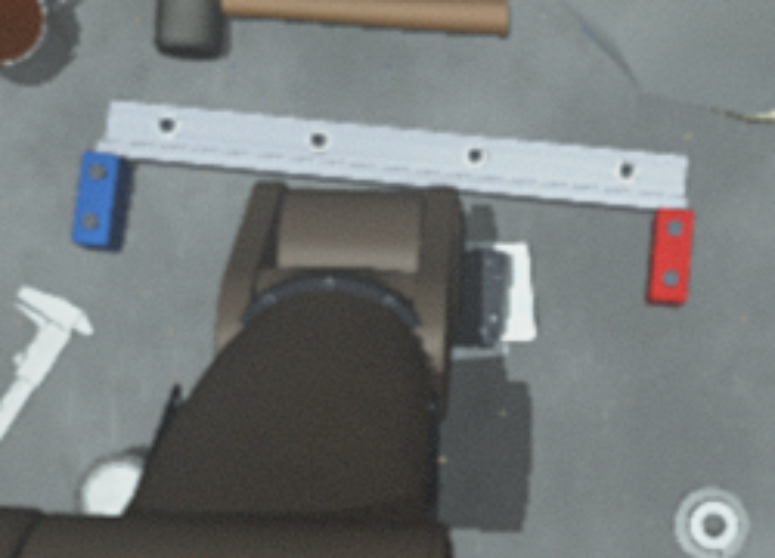

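The right end of the housing at (525,290) looks unmoved, although the tool advanced 50 mm. I'll check this in the scene view before moving anything else.

```bash
python3 - <<'E'
from h import *
p,d,c=snap("scene"); cv2.imwrite("pics/s3.png",cv2.resize(p[110:300,130:400,::-1],None,fx=2.9,fy=2.9))
P=pts(d,c); S=cv2.cvtColor(p,cv2.COLOR_RGB2HSV)[...,1]
t=(S<60)&(p.max(-1)>120)&(P[...,2]>.038)&(P[...,2]<.052)&(P[...,0]>.45)&(P[...,0]<.66)&(abs(P[...,1])<.25)&(d>0)
print(rect(P[big(t)]),t.sum())
s=ctrl.get_state(); print(s['tcp_pos'],s['wrist_force'],s['time_s'])
c=cams.camera_params("top"); print(ray([[281,208.4],[282.6,239.7]],c,.046))
E
```

```text
(array([524.1,  69. , 240.4,  84.3]), np.float64(-1.468)) 997
[0.52551044 0.06313073 0.02104516] [ 0.21133504  0.32315523 -0.79953306] 6.75
[[ 0.57482747 -0.04899338  0.046     ]
 [ 0.49769163 -0.05425034  0.046     ]]
```

View pics/s3.png

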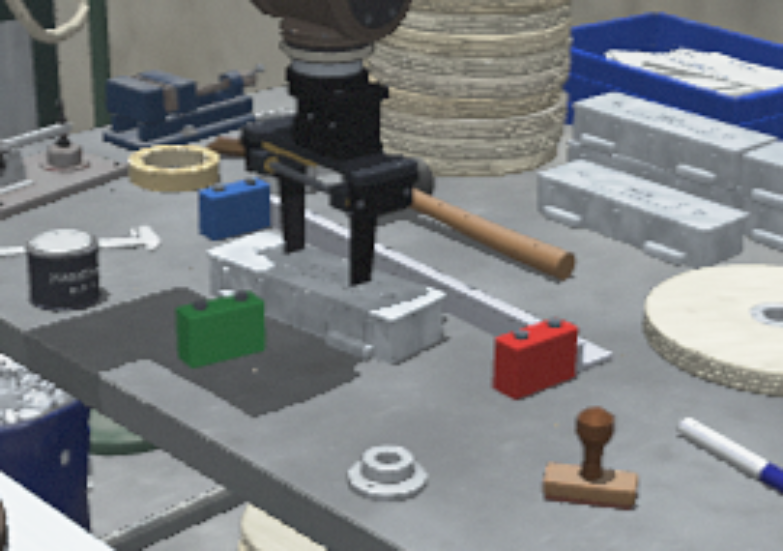

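The housing has not moved. The fingers are passing above it, with tips at about (360,285) over its top, although the TCP reads z=0.021. I'll measure the true fingertip position from depth.

```bash
python3 - <<'E'
from h import *
s=ctrl.get_state(); print(s['tcp_pos'],s['joint_positions'])
p,d,c=snap("scene"); P=pts(d,c); V=p.max(-1)
# finger pixels: dark, in crop region of s3 pic
m=np.zeros(V.shape,bool); 
for (a,b,e,f) in [(345,380,205,292),(280,308,175,258)]:
    r=(slice(110+int(e/2.9),110+int(f/2.9)),slice(130+int(a/2.9),130+int(b/2.9)))
    k=(V[r]<45)&(d[r]>0); Q=P[r][k]
    vv,uu=np.nonzero(k)
    for row in np.unique(vv)[::3]: print(row, np.round(np.median(Q[vv==row],0),4), (vv==row).sum())
    print('lowest',np.round(Q[np.argsort(Q[:,2])[:4]],4))
E
```

```text
[0.52551044 0.06313073 0.02104516] [-5.32260638e-03  5.85683515e-01  1.94403133e+00  1.54367376e-04
  6.11871960e-01 -1.49843902e+00]
0 [ 0.5034 -0.0149  0.1436] 8
3 [ 0.5    -0.0148  0.1359] 9
6 [0.5187 0.0056 0.1166] 9
9 [0.517  0.0074 0.1087] 7
12 [0.5196 0.009  0.0992] 8
15 [0.5182 0.0079 0.0916] 8
18 [0.5176 0.0099 0.0824] 8
21 [0.5156 0.0079 0.0747] 7
24 [0.5199 0.0117 0.0647] 7
27 [0.5176 0.0146 0.0558] 4
lowest [[0.5263 0.0178 0.0523]
 [0.5293 0.0171 0.0546]
 [0.5323 0.0127 0.0551]
 [0.5191 0.0139 0.0555]]
0 [0.5171 0.118  0.1313] 2
3 [0.5266 0.1133 0.1217] 8
6 [0.528  0.1147 0.1125] 8
9 [0.5259 0.1117 0.1053] 7
12 [0.5251 0.112  0.0961] 8
15 [0.528  0.1126 0.0872] 7
18 [0.5272 0.112  0.0781] 7
21 [0.5258 0.1135 0.0702] 6
24 [0.5292 0.1139 0.0603] 6
lowest [[0.5386 0.1125 0.055 ]
 [0.5254 0.114  0.055 ]
 [0.5332 0.1146 0.0558]
 [0.5348 0.1122 0.0561]]
```

The fingertips are really at z≈0.053, so the reported TCP height reads about 32 mm low. The x and y readings agree with the camera. So nothing has been touched, and I'll trust the camera for height. I'll raise, back off, then lower in front of the housing and check from the camera again.

Call:
move_arm([
  [0, 0, 0, 0, 0, -0.5, 0],
  [0, 0, -0.0576, 0, 0, 0, 0],
  [0, 0, 0, 0.7, 0, 0, 0],
  [0, 0, 0, 0.7, 0, 0, 0],
  [0, 0, 0, 0.7, 0, 0, 0],
  [0, 0, 0, 0, 0, 0, 0],
  [0, 0, 0, 0, 0, 0.5, 0],
  [0, 0, 0, 0, 0, 0.4, 0],
  [0, 0, 0, 0, 0, 0.4, 0],
  [0, 0, 0, 0, 0, 0, 0],
  [0, 0, 0, 0, 0, 0, 0],
])

```text
time_s: 8.18
tcp_pos: [0.463, 0.0567, -0.0029]
tcp_rot: [[-0.995, -0.103, -0.0], [-0.103, 0.995, 0.0], [0.0, 0.0, -1.0]]
wrist_force: [0.0, 1.1, 0.8]
opening: 0.095
gripper_force: 0.0
```

```bash
cat >> h.py <<'E'
def tips(x0,x1,y0,y1):
    p,d,c=snap("scene"); P=pts(d,c); V=p.max(-1)
    m=(V<50)&(d>0)&(P[...,0]>x0)&(P[...,0]<x1)&(P[...,1]>y0)&(P[...,1]<y1)&(P[...,2]<.12)&(P[...,2]>.012)
    n,l,s,_=cv2.connectedComponentsWithStats(m.astype(np.uint8))
    for i in range(1,n):
        if s[i,4]>25: Q=P[l==i]; print(s[i],'zmin',np.round(np.percentile(Q[:,2],[0,5]),4),'med',np.round(np.median(Q,0),4))
    return p
E
python3 - <<'E'
from h import *
p=tips(.42,.52,-.03,.15); cv2.imwrite("pics/s4.png",cv2.resize(p[110:300,130:400,::-1],None,fx=2.9,fy=2.9))
s=ctrl.get_state(); print(s['tcp_pos'],s['wrist_force'],s['time_s'])
E
```

```text
[206 185  10  26 177] zmin [0.036  0.0412] med [0.4533 0.1059 0.0743]
[232 190  27  33 250] zmin [0.0305 0.0363] med [ 4.655e-01 -4.000e-04  8.680e-02]
[ 0.46309243  0.05665212 -0.00275633] [-0.74395408  0.06504539  0.17551231] 8.225
```

View pics/s4.png

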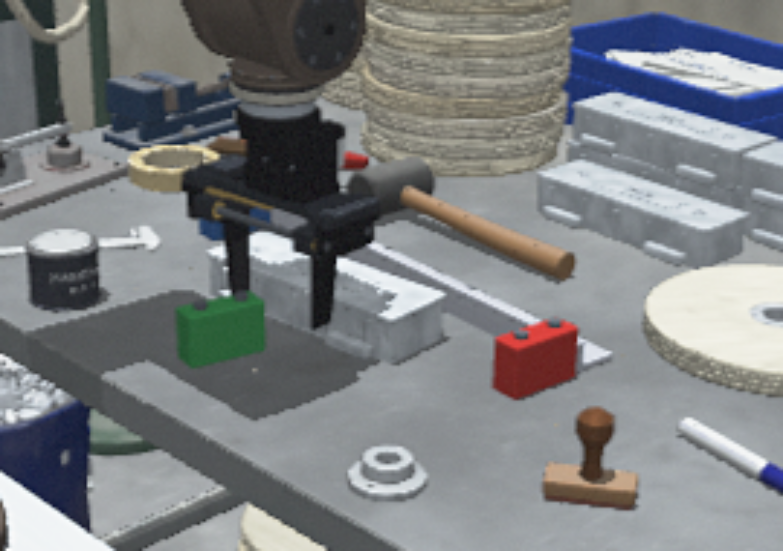

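The fingertips are now in front of the housing wall, right tip at about (320,325), at a true z≈0.029. I'll lower 6 mm more and push.

Call:
move_arm([
  [0, 0, 0, 0, 0, 0.2, 0],
  [0, 0, 0, -0.2, 0, 0, 0],
  [0, 0, 0, -0.13, 0, 0, 0],
  [0, 0, 0, -0.1, 0, 0, 0],
  [0, 0, 0, -0.1, 0, 0, 0],
  [0, 0, 0, -0.1, 0, 0, 0],
])

```text
time_s: 8.98
tcp_pos: [0.4816, 0.0586, -0.009]
tcp_rot: [[-0.995, -0.103, -0.001], [-0.103, 0.995, 0.0], [0.0, 0.0, -1.0]]
wrist_force: [-2.8, 0.2, 0.8]
opening: 0.0951
gripper_force: 1.6
```

Call:
move_arm([
  [0, 0, 0.005, -0.15, 0, 0, 0],
  [0, 0, 0.0066, -0.17, 0, 0, 0],
  [0, 0, 0.0066, -0.17, 0, 0, 0],
  [0, 0, 0.0066, -0.17, 0, 0, 0],
  [0, 0, 0.0066, -0.17, 0, 0, 0],
  [0, 0, 0.0066, -0.17, 0, 0, 0],
])

```text
time_s: 9.72
tcp_pos: [0.512, 0.0602, -0.009]
tcp_rot: [[-1.0, 0.018, 0.0], [0.018, 1.0, 0.0], [-0.0, 0.0, -1.0]]
wrist_force: [-3.1, 1.1, 1.0]
opening: 0.0949
gripper_force: 1.5
```

Call:
move_arm([
  [0, 0, 0.0066, -0.13, 0, 0, 0],
  [0, 0, 0.0066, -0.13, 0, 0, 0],
  [0, 0, 0.006, -0.08, 0, 0, 0],
  [0, 0, 0, -0.04, 0, 0, 0],
  [0, 0, 0, 0, 0, 0, 0],
])

```text
time_s: 10.35
tcp_pos: [0.5231, 0.0598, -0.009]
tcp_rot: [[-0.997, 0.076, 0.0], [0.076, 0.997, 0.0], [-0.0, 0.0, -1.0]]
wrist_force: [-2.6, 0.4, 1.3]
opening: 0.0947
gripper_force: 1.1
```

Call:
move_arm([
  [0, 0, 0, -0.04, 0, 0, 0],
  [0, 0, 0, -0.03, 0, 0, 0],
])

```text
time_s: 10.6
tcp_pos: [0.5232, 0.0597, -0.0091]
tcp_rot: [[-0.997, 0.076, -0.004], [0.076, 0.997, 0.0], [0.004, -0.0, -1.0]]
wrist_force: [-10.4, 1.1, 8.6]
opening: 0.0952
gripper_force: 5.8
```

The force rose to 10 N, so the housing is against the fence. Next I'll back off, rise, and set up at the left end with the fingers half open across the housing.

Call:
move_arm([
  [0, 0, 0, 0.5, 0, 0, 0],
  [0, 0, 0, 0, 0, -0.9, 0],
  [0, 0, 0, 0, 0, -0.9, 0],
  [0, 0, 0, 0, 0, -0.9, 0],
  [0, 0, 0, 0, 0, -0.9, 0],
  [0, 0, 0, -0.38, 0.854, 0, 0.47],
  [0, 0, 0, -0.38, 0.854, 0, 0.47],
  [0, 0, 0, -0.38, 0.854, 0, 0.47],
  [0, 0, 0, -0.38, 0.854, 0, 0.47],
  [0, 0, 0, -0.38, 0.854, 0, 0.47],
  [0, 0, 0, -0.38, 0.854, 0, 0.47],
  [0, 0, 0.0556, 0, 0, 0, 0.47],
  [0, 0, 0.0556, 0, 0, 0, 0.47],
  [0, 0, 0.0556, 0, 0, 0, 0.47],
  [0, 0, 0.0556, 0, 0, 0, 0.47],
  [0, 0, 0.0556, 0, 0, 0, 0.47],
  [0, 0, 0.0556, 0, 0, 0, 0.47],
  [0, 0, 0.0556, 0, 0, 0, 0.47],
  [0, 0, 0.0556, 0, 0, 0, 0.47],
  [0, 0, 0.0556, 0, 0, 0, 0.47],
])

```text
time_s: 13.1
tcp_pos: [0.5901, 0.2088, 0.099]
tcp_rot: [[0.084, 0.996, 0.001], [0.996, -0.084, 0.0], [0.001, 0.001, -1.0]]
wrist_force: [-0.3, -0.1, 1.0]
opening: 0.0505
gripper_force: 0.0
```

```bash
python3 - <<'E'
from h import *
s=ctrl.get_state(); print(s['tcp_pos'],s['opening'],s['joint_positions'])
p,d,c=snap("scene"); P=pts(d,c); hsv=cv2.cvtColor(p,cv2.COLOR_RGB2HSV)
def H(p,d,c):
    P=pts(d,c); S=cv2.cvtColor(p,cv2.COLOR_RGB2HSV)[...,1]
    t=(S<60)&(p.max(-1)>90)&(P[...,2]>.038)&(P[...,2]<.054)&(P[...,0]>.48)&(P[...,0]<.64)&(P[...,1]<.26)&(P[...,1]>-.15)&(d>0)
    t=big(cv2.morphologyEx(t.astype(np.uint8),cv2.MORPH_OPEN,np.ones((3,3)))); v,u=np.nonzero(t)
    print(rect(ray(np.c_[u,v],c,.046)),rect(P[t]),t.sum())
H(p,d,c); H(*snap("top"))
p=tips(.5,.68,.15,.28)
E
```

```text
[0.59010413 0.20876737 0.09901309] 0.05050932723589619 [2.34508400e-01 5.81609134e-01 1.64416900e+00 1.40017897e-04
 9.14498253e-01 3.18321019e-01]
(array([569.8,  57.2, 248.4,  90.7]), np.float64(1.4803)) (array([573.7,  59. , 238.6,  82.8]), np.float64(1.4836)) 1091
(array([575.2,  58.8, 234.9,  78.3]), np.float64(1.4825)) (array([575.3,  58.6, 234.8,  78.6]), np.float64(1.4815)) 2983
```

The housing is close to flush: its angle is -0.088 against -0.078 for the fence, and it is 49 mm off the face. Its left end is at y≈176 mm and there are about 85 mm to go to the red stop. I'll lower and push along the fence.

Call:
move_arm([
  [0, 0, -0.0019, 0, -0.07, 0, 0.47],
  [0, 0, 0, 0, 0, 0.9, 0.47],
  [0, 0, 0, 0, 0, 0.9, 0.47],
  [0, 0, 0, 0, 0, 0.9, 0.47],
  [0, 0, 0, 0, 0, 0.8, 0.47],
  [0, 0, 0, 0, 0, 0, 0.47],
])

```text
time_s: 14.0
tcp_pos: [0.5871, 0.2087, -0.0073]
tcp_rot: [[0.07, 0.998, -0.003], [0.998, -0.07, -0.001], [-0.001, -0.003, -1.0]]
wrist_force: [-0.1, 0.1, 0.6]
opening: 0.0501
gripper_force: 0.0
```

```bash
python3 - <<'E'
from h import *
p=tips(.5,.68,.15,.28); cv2.imwrite("pics/s5.png",cv2.resize(p[110:300,130:400,::-1],None,fx=2.9,fy=2.9))
print(ctrl.get_state()['tcp_pos'])
E
```

```text
[231 161  15  27 147] zmin [0.0302 0.0403] med [0.6138 0.1994 0.0787]
[196 164  29  31 218] zmin [0.0267 0.0371] med [0.5502 0.2034 0.0892]
[ 0.58777462  0.20894828 -0.00613777]
```

View pics/s5.png

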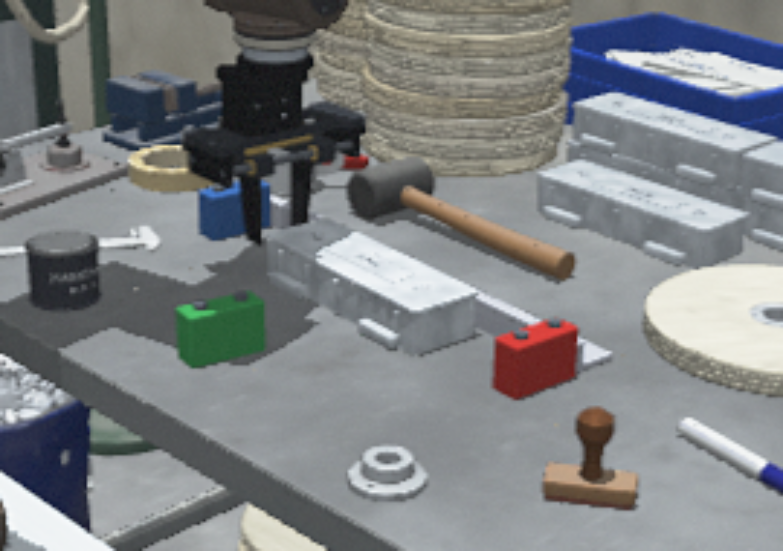

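The fingers stand just left of the housing's left end, with the near tip at about (255,240), and the housing lies along the fence. Now I'll push towards the red stop.

Call:
move_arm([
  [0, 0, 0, -0.3, 0, 0, 0.47],
  [0, 0, 0, -0.2, 0, 0, 0.47],
  [0, 0, 0, -0.15, 0, 0, 0.47],
  [0, 0, 0, -0.15, 0, 0, 0.47],
  [0, 0, 0, -0.15, 0, 0, 0.47],
])

```text
time_s: 14.68
tcp_pos: [0.5862, 0.1808, -0.0055]
tcp_rot: [[0.072, 0.997, 0.001], [0.997, -0.072, 0.001], [0.001, 0.001, -1.0]]
wrist_force: [-0.6, 4.9, 4.1]
opening: 0.0505
gripper_force: 2.7
```

Call:
move_arm([
  [0, 0, 0.0019, -0.2, 0, 0, 0.47],
  [0, 0, 0, -0.2, 0, 0, 0.47],
  [0, 0, 0, -0.2, 0, 0, 0.47],
  [0, 0, 0, -0.2, 0, 0, 0.47],
  [0, 0, 0, -0.2, 0, 0, 0.47],
  [0, 0, 0, -0.2, 0, 0, 0.47],
])

```text
time_s: 15.42
tcp_pos: [0.5833, 0.1443, -0.0059]
tcp_rot: [[0.078, 0.997, 0.0], [0.997, -0.078, 0.0], [0.0, 0.0, -1.0]]
wrist_force: [0.3, 5.1, 2.8]
opening: 0.0507
gripper_force: 2.4
```

Call:
move_arm([
  [0, 0, 0, -0.2, 0, 0, 0.47],
  [0, 0, 0, -0.2, 0, 0, 0.47],
  [0, 0, 0, -0.2, 0, 0, 0.47],
  [0, 0, 0, -0.2, 0, 0, 0.47],
  [0, 0, 0, -0.2, 0, 0, 0.47],
  [0, 0, 0, 0, 0, 0, 0.47],
])

```text
time_s: 16.18
tcp_pos: [0.5807, 0.1139, -0.0062]
tcp_rot: [[0.078, 0.997, -0.001], [0.997, -0.078, -0.0], [-0.0, -0.001, -1.0]]
wrist_force: [-0.1, 0.3, 0.2]
opening: 0.0504
gripper_force: 0.0
```

Call:
move_arm([
  [0, 0, 0, -0.12, 0, 0, 0.47],
  [0, 0, 0, -0.1, 0, 0, 0.47],
  [0, 0, 0, -0.08, 0, 0, 0.47],
  [0, 0, 0, -0.04, 0, 0, 0.47],
])

```text
time_s: 16.68
tcp_pos: [0.5799, 0.1044, -0.0061]
tcp_rot: [[0.078, 0.997, -0.0], [0.997, -0.078, 0.0], [-0.0, -0.0, -1.0]]
wrist_force: [-0.6, 2.6, -0.8]
opening: 0.0507
gripper_force: 1.0
```

Call:
move_arm([
  [0, 0, 0, -0.03, 0, 0, 0.47],
  [0, 0, 0, -0.03, 0, 0, 0.47],
])

```text
time_s: 16.92
tcp_pos: [0.5799, 0.1028, -0.006]
tcp_rot: [[0.078, 0.997, -0.0], [0.997, -0.078, 0.0], [0.0, -0.0, -1.0]]
wrist_force: [-0.5, 3.2, -2.2]
opening: 0.0504
gripper_force: 1.1
```

Call:
move_arm([
  [0, 0, 0, -0.04, 0, 0, 0.47],
  [0, 0, 0, -0.03, 0, 0, 0.47],
])

```text
time_s: 17.18
tcp_pos: [0.5799, 0.1015, -0.0059]
tcp_rot: [[0.078, 0.997, 0.0], [0.997, -0.078, 0.001], [0.001, 0.0, -1.0]]
wrist_force: [0.5, 13.6, -1.6]
opening: 0.0503
gripper_force: 6.8
```

Call:
move_arm([
  [0, 0, 0, -0.03, 0, 0, 0.47],
  [0, 0, 0, -0.02, 0, 0, 0.47],
])

```text
time_s: 17.42
tcp_pos: [0.5799, 0.1013, -0.0059]
tcp_rot: [[0.078, 0.997, 0.001], [0.997, -0.078, 0.002], [0.003, 0.001, -1.0]]
wrist_force: [1.5, 22.9, -1.9]
opening: 0.0505
gripper_force: 11.5
```

The force climbed to 23 N at the expected place, so the end is on the red stop. I'll go round to the front and press once more to make sure the long side is flush.

Call:
move_arm([
  [0, 0, 0, 0.5, 0, 0, 0.47],
  [0, 0, 0, 0, 0, -0.9, 0.47],
  [0, 0, 0, 0, 0, -0.9, 0.47],
  [0, 0, 0, 0, 0, -0.9, 0.47],
  [0, 0, 0, 0, 0, -0.8, 0.47],
  [0, 0, 0, -0.8, -0.35, 0, 0],
  [0, 0, 0, -0.8, -0.35, 0, 0],
  [0, 0, 0, -0.8, -0.35, 0, 0],
  [0, 0, 0, -0.8, -0.35, 0, 0],
  [0, 0, 0, -0.8, -0.35, 0, 0],
  [0, 0, 0, -0.8, -0.35, 0, 0],
  [0, 0, -0.0556, 0, 0, 0, 0],
  [0, 0, -0.0556, 0, 0, 0, 0],
  [0, 0, -0.0556, 0, 0, 0, 0],
  [0, 0, -0.0556, 0, 0, 0, 0],
  [0, 0, -0.0556, 0, 0, 0, 0],
  [0, 0, -0.0556, 0, 0, 0, 0],
  [0, 0, -0.0556, 0, 0, 0, 0],
  [0, 0, -0.0556, 0, 0, 0, 0],
  [0, 0, -0.0556, 0, 0, 0, 0],
])

```text
time_s: 19.92
tcp_pos: [0.507, -0.0246, 0.0992]
tcp_rot: [[-0.998, 0.07, 0.0], [0.07, 0.998, -0.0], [-0.0, -0.0, -1.0]]
wrist_force: [-0.7, 0.0, -0.2]
opening: 0.0954
gripper_force: 0.0
```

Call:
move_arm([
  [0, 0, 0, 0, 0, 0, 0],
  [0, 0, 0, 0, 0, 0, 0],
])

```text
time_s: 20.18
tcp_pos: [0.5069, -0.0245, 0.0991]
tcp_rot: [[-0.997, 0.08, 0.0], [0.08, 0.997, -0.0], [-0.0, -0.0, -1.0]]
wrist_force: [0.4, -0.6, 0.5]
opening: 0.0953
gripper_force: 0.0
```

Call:
move_arm([
  [0, 0, 0, 0, 0, 0.9, 0],
  [0, 0, 0, 0, 0, 0.9, 0],
  [0, 0, 0, 0, 0, 0.9, 0],
  [0, 0, 0, 0, 0, 0.85, 0],
  [0, 0, 0, 0, 0, 0, 0],
  [0, 0, 0, -0.13, 0, 0, 0],
  [0, 0, 0, -0.1, 0, 0, 0],
  [0, 0, 0, -0.05, 0, 0, 0],
  [0, 0, 0, 0, 0, 0, 0],
])

```text
time_s: 21.3
tcp_pos: [0.5155, -0.0252, -0.0071]
tcp_rot: [[-0.997, 0.077, 0.001], [0.077, 0.997, -0.0], [-0.001, 0.0, -1.0]]
wrist_force: [0.2, 0.6, 0.3]
opening: 0.0954
gripper_force: 0.0
```

Call:
move_arm([
  [0, 0, 0, -0.05, 0, 0, 0],
  [0, 0, 0, -0.04, 0, 0, 0],
])

```text
time_s: 21.55
tcp_pos: [0.5177, -0.0252, -0.0075]
tcp_rot: [[-0.997, 0.076, -0.001], [0.076, 0.997, 0.0], [0.001, 0.0, -1.0]]
wrist_force: [-1.3, 1.6, 0.3]
opening: 0.0951
gripper_force: 0.9
```

Call:
move_arm([
  [0, 0, 0, -0.04, 0, 0, 0],
  [0, 0, 0, -0.03, 0, 0, 0],
])

```text
time_s: 21.8
tcp_pos: [0.5183, -0.0252, -0.0076]
tcp_rot: [[-0.997, 0.076, -0.004], [0.076, 0.997, 0.001], [0.004, 0.0, -1.0]]
wrist_force: [-9.2, 0.6, 7.1]
opening: 0.0955
gripper_force: 5.2
```

Call:
move_arm([
  [0, 0, 0, -0.03, 0, 0, 0],
  [0, 0, 0, 0, 0, 0, 0],
])

```text
time_s: 22.05
tcp_pos: [0.5183, -0.0252, -0.0077]
tcp_rot: [[-0.997, 0.076, -0.005], [0.076, 0.997, 0.001], [0.005, 0.0, -1.0]]
wrist_force: [-11.0, 1.6, 7.8]
opening: 0.095
gripper_force: 6.2
```

Call:
move_arm([
  [0, 0, 0, 0.3, 0, 0, 0],
  [0, 0, 0, 0.4, 0, 0, 0],
  [0, 0, 0, 0, 0, -0.9, 0],
  [0, 0, 0, 0, 0, -0.9, 0],
  [0, 0, 0, 0, 0, -0.9, 0],
  [0, 0, 0, 0, 0, -0.9, 0],
  [0, 0, 0, 0, 0, -0.9, 0],
  [0, 0, 0, 0, 1, 0, 0],
  [0, 0, 0, 0, 1, 0, 0],
  [0, 0, 0, 0, 1, 0, 0],
  [0, 0, 0, 0, 1, 0, 0],
  [0, 0, 0, 0, 1, 0, 0],
  [0, 0, 0, 0, 1, 0, 0],
  [0, 0, 0, 0, 1, 0, 0],
  [0, 0, 0, 0, 1, 0, 0],
  [0, 0, 0, 0, 1, 0, 0],
  [0, 0, 0, 0, 1, 0, 0],
  [0, 0, 0, 0, 0, 0, 0],
  [0, 0, 0, 0, 0, 0, 0],
])

```text
time_s: 24.42
tcp_pos: [0.5225, 0.2745, 0.1273]
tcp_rot: [[-0.997, 0.076, -0.0], [0.076, 0.997, -0.0], [0.0, -0.0, -1.0]]
wrist_force: [-1.4, -0.6, -0.1]
opening: 0.0949
gripper_force: 0.0
```

```bash
python3 - <<'E'
from h import *
p,d,c=snap("top"); cv2.imwrite("pics/t6.png",cv2.resize(p[130:310,110:360,::-1],None,fx=3.1,fy=3.1))
P=pts(d,c); S=cv2.cvtColor(p,cv2.COLOR_RGB2HSV)[...,1]
t=(S<60)&(p.max(-1)>90)&(P[...,2]>.038)&(P[...,2]<.054)&(P[...,0]>.48)&(P[...,0]<.64)&(P[...,1]<.16)&(P[...,1]>-.2)&(d>0)
t=big(cv2.morphologyEx(t.astype(np.uint8),cv2.MORPH_OPEN,np.ones((3,3)))); v,u=np.nonzero(t)
print(rect(ray(np.c_[u,v],c,.046)),rect(P[t]),t.sum()); s=ctrl.get_state(); print(s['tcp_pos'],s['wrist_force'])
try: measure("top",p,d,c)
except ValueError as e: print(e)
E
```

```text
(array([569.1, -28.6, 235. ,  78.3]), np.float64(1.4924)) (array([569.3, -28.4, 235.1,  78.7]), np.float64(1.4918)) 2974
[0.52265776 0.27427502 0.12746299] [0.58746302 0.02835378 0.60614018]
top red 220 ztop 0.0508 (array([ 567.6, -160.6,   71. ,   25.5]), np.float64(-0.0513))
top blue 228 ztop 0.051 (array([609.7, 297. ,  61.6,  31.6]), np.float64(-0.0515))
top green 245 ztop 0.0514 (array([408.8,  63.3,  61.2,  29.3]), np.float64(-0.1711))
top housing 2857 z 0.0473 (array([569.1, -28.6, 234.9,  78.3]), np.float64(1.4924)) (array([569.3, -28.4, 235.1,  78.6]), np.float64(1.4909)) uv 272.5908295414771 210.60763038151907
top fence 325 0.031 (array([642. , 212.9, 167.4,  12.9]), np.float64(1.4921))
top face x= [0.0874 0.6184] *y.. resid 0.001 38 38
```

View pics/t6.png

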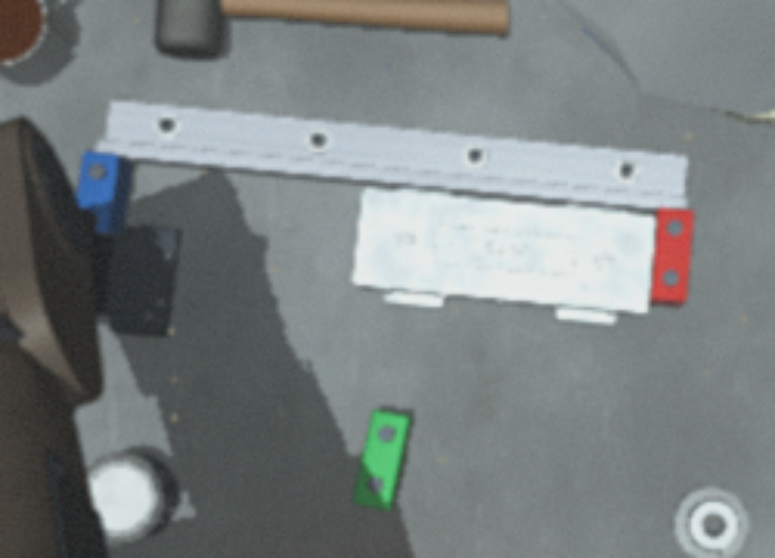

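The final picture shows the housing flush along the fence: its angle is 1.4924 rad and the fence's is 1.4921. Its right end is on the red stop at about (655,255). The green block at (384,460) and the other bystanders in view have not moved, and the hand is clear.

```bash
python3 -c "
from station import finish_job
print(finish_job())"
```

```text
the job is handed in; nothing more can be done
None
```

The housing lies flush against the fence with its end on the red stop, the loose things seen in the last picture were not moved, the hand was clear, and the job was handed in at about 24.5 s; the reported TCP height read about 32 mm low, so I went by the cameras for height.

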